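# Find the high spot of a wheel rim with a plunger indicator

## Robot

A 6-joint arm with a two-finger parallel gripper is mounted at the origin on a cart in front of the work surface, level with it; the furniture and walls round the work are solid. World frame = base frame: x ahead of the robot, y to its left, z up, the work surface at z = 0. Lengths are in mm, angles in degrees, forces in N, time in s.
With the tool pointing down it reaches from about 350 to 800 mm from the base axis. Payload 7.3 kg.
Tool frame: the origin (TCP) lies on the centre line of the jaws, within the pads' length; the fingertips stand 19 mm ahead of it and the grasp point (between the pads) is the TCP; z points along the fingers, y is the line along which they close (so a half turn about z gives the same grasp; the last joint's range is limited). The gripper opens to 85 mm and grips with 20 to 120 N. Pads are 22 mm wide; open, the fingers measure 114 mm over their backs; the gripper's body (76 mm by 85 mm) begins 54 mm behind the grasp point. The pads swing forward as they close: fully open they stand 13 mm farther back than shut.
Start: joints at [-72.88, 19.595, 87.324, -0, 73.075, -8.365], TCP at [225.919, -473.923, 250.322] pointing down, gripper open.
Joint ranges: [-145.02, 145.02], [-44.19, 115.74], [2.07, 154.8], [-57.11, 237.11], [16.16, 152.29], [-177.93, 177.93]. Speed limits (degrees/s): [147.25, 147.25, 180, 180, 180, 180].

## Interface

Orientations are given as [roll, pitch, yaw] about the fixed x, y, z axes, in that order (R = Rz(yaw) Ry(pitch) Rx(roll)).
In Python, from rig import monitor, optics, manip gives the robot as it stands. The module is installed in compiled form; this text tells all that it offers.
- The arm moves only by the tool servo_tool, never from a script. Its argument "deltas" is a list of rows, each a list of 5 numbers: the closure, from 0 (fully open) to 1 (shut), then the shift along the world's x, y, z in m, then the turn about the world's z in degrees. In form: [[grip, x, y, z, twist], ...]. A call has 1 to 10 rows; each row is the pose to reach, as a shift and turn from the pose commanded when the call began; what a row does not reach only later rows make up. A row lasts 1/12 s, in which the tool goes at most 41.7 mm and 7.16 degrees, less where a joint would pass 70% of its speed; a pose out of reach is approached as far as the arm can. A call with a gripper value outside its range is refused whole. The fingers move at their own pace and stop on an object; "grip_force" is the grip in N (left out, the last holds). Time passes only in rows, so rows that repeat a pose let the fingers close. It gives the time, the measured TCP pose, the force, the opening and the grip force at its end, in the units of the state.
- monitor.sense(): the state, without advancing time (a new reading comes with each control period).
- optics.capture(name): name is "side" or "top" or "wrist"; returns a dict with "color" (480x640x3 uint8, red, green, blue), "range_z" (480x640 float32, mm along the optical axis (not along the pixel's ray), 0 where there is no reading), "vertical_fov" (degrees; the focal length in pixels is half the picture's height over the tangent of half this angle, whatever the lens; pixels are square), "cx", "cy" (the principal point, pixels), "world_to_cam" (4x4, takes a point from world to camera coordinates). Camera axes: x right, y up, looking along -z (the intrinsics and any distortion apply to the point x, -y, -z); pixel columns grow to the right and rows downward; lengths in mm; the calibration is good to about 2 mm. A picture is of the moment at which its call begins.
- manip.close_job(): hands the job in; it is judged then, once.
The state is a dict: "time": time; "joint_pos": joint angles; "qd": joint speeds; "effort": joint torques, N m; "tcp_pos": TCP position; "tcp_rot": TCP orientation; "wrist_force": force on the tool from outside, world axes, zero at the start; "moment": the same for the moment, N m; "gripper_width": finger opening in mm; "gripper_force": force on a finger pad.
Only numpy, scipy, OpenCV 4.12 (cv2) and the standard library are available. Lean on these libraries where they do the work, as an engineer would, in place of code of your own. Each camera call takes 0.05 s, during which the arm holds its last target. There are 200 camera calls.

## Task

The wheel on the run-out gauge has two high places on its rim. Slide the dial indicator in until its plunger rides on the rim with two or three millimetres of press, crank the wheel round with the plunger riding on it to find the highest spot of the rim, and leave the wheel with that spot right under the plunger and the indicator still pressing, ready for the file. Be gentle: never drive the plunger to the end of its travel, and leave the file, loupe and screwdriver where they lie.

Things in the scene. Friction and masses are not known exactly. Their poses are not given: they have to be found in the camera images.
- gauge: Run-out gauge fixed to the worktop: dark steel bed 130 x 350 x 12 mm, long side along its y. Origin: centre of its underside; z up. The cranked wheel stands at its +y end, the dial indicator slides on a rail at its -y end, along gauge y, on the line x = 0 that passes through the wheel's axis.
- spindle_axis (a point): Point on the wheel's upright axis at plunger height, 34 mm above the worktop, gauge x 0, y +105 mm. The steel wheel (24 mm thick, top 46 mm above the worktop) turns with the crank. Its rim has a true radius of 60 mm save for two smooth swellings 140 degrees apart; where they are relative to the crank is unknown and differs each time.
- wheel_top (a point): Centre of the wheel's upper face, on its axis, 46 mm above the worktop. The highest spot of the rim reaches 64 mm from the axis and swells over 32 degrees to each side (0.6 mm lower at 12 degrees off its top, 1.6 mm at 20 degrees); the lesser high place reaches 62 mm and swells over 24 degrees to each side.
- crank_grip (a point): Grip point of the crank's upright black knob, 88 mm above the worktop: a freely turning sleeve, 16 mm diameter, 50 mm tall (59 to 109 mm up), 40 mm from the wheel's axis. Gripped, it follows a level circle of 40 mm radius about the axis while the hand keeps its orientation. The crank arm below it tops out 57 mm above the worktop, the nut on the axis at 64 mm.
- spindle (a joint): Turn of crank and wheel, rad, counter-clockwise from above, any number of turns; 0: crank points along gauge -x. Stays where left (drag about 0.12 N m, i.e. 3 N at the knob).
- carriage_grip (a point): Grip centre of the indicator carriage's upright black handle block, 78 mm above the worktop. The block is 24 mm (gauge x) x 14 mm (gauge y) and runs from 27 to 95 mm up; the dial housing (64 mm diameter, top 50 mm above the worktop) lies toward gauge +y of it, its edge 36 mm from the block's face.
- carriage (a joint): Slide of the indicator carriage, m, 0 to 0.064, grows toward gauge +y (toward the wheel). It has a stiff drag of about 12 N and stays where it is left, also against the plunger's spring. At 0 the free plunger's tip is 110 mm from the wheel's axis, so it meets the true rim at about 0.050.
- plunger_tip (a point): Outermost point of the indicator's plunger (a steel ball tip of 8 mm diameter), 34 mm above the worktop. The plunger points to gauge +y along the line to the spindle axis and gives way toward gauge -y: 10 mm of travel, spring 1 N at first plus 0.6 N per mm (7 N at the end of travel, where it becomes rigid).
- dial (a point): Centre of the dial's white face, 50 mm above the worktop, facing up: 56 mm diameter, 11 black ticks 30 degrees apart, black needle 22 mm long.
- needle (a joint): Reading of the dial, rad: the needle turns clockwise seen from above as the plunger is pressed, 0.5236 rad (30 degrees, one tick) per mm; 0 with the plunger free (needle toward gauge +y, at the first tick), 5.236 at the end of travel.
- file_mid (a point): Middle of a loose flat file with wooden handle, 237 x 19 x 21 mm, lying behind the gauge; leave it alone.
- loupe_mid (a point): Middle of a loose black eye loupe, 36 mm diameter and tall, standing in front of the gauge; leave it alone.
- screwdriver_mid (a point): Middle of a loose screwdriver, 182 x 29 x 29 mm, lying in front of the gauge; leave it alone.
- plunger: The indicator's plunger, a steel rod 5 mm thick with a ball tip (see plunger_tip). Its origin lies on the worktop under the gauge's centre line and is of no use; its axes are those of the gauge.

How it is judged:
By the outcome, as a careful person would: the job done as asked, in the order asked, and still so for the second after the job is handed in, with the robot touching nothing.
It also fails if it takes over 64 s, if anything falls off the work surface, if the arm or the gripper's body presses on something with over 40 N, if the wrist force passes 120 N, or if a joint passes its speed limit or range.

## Working session

There is one attempt and no reset: what is moved stays moved. The work goes in short steps, Python scripts to look and compute and a tool call to move; the robot and the scene stay as the last step left them, time stands still between calls to the robot, and variables do not carry over. Pictures are saved under pics/ and viewed, at most 10 in all, crops included, and the job is handed in when it is done.

Besides the shell and the picture viewer there is one more tool, called after "Call:" as a command line: name --pt "numbers of a row" for each row, then --argument value for the rest. servo_tool: Moves the arm, as the interface text tells. Its arguments: {"type":"object","properties":{"deltas":{"type":"array"},"grip_force":{"type":"number"}},"required":["deltas"]}

```bash
mkdir -p pics; cat > h.py <<'E'
import numpy as np, cv2
from rig import monitor, optics, manip
def cap(n,save=None):
    c=optics.capture(n)
    if save: cv2.imwrite('pics/'+save,c['color'][:,:,::-1])
    return c
def cloud(c):
    h,w=c['range_z'].shape; f=h/2/np.tan(np.radians(c['vertical_fov']/2))
    v,u=np.mgrid[:h,:w]; z=c['range_z']
    P=np.stack([(u-c['cx'])/f*z,-(v-c['cy'])/f*z,-z,np.ones_like(z)],-1)
    W=P@np.linalg.inv(c['world_to_cam']).T
    W=W[...,:3]; W[z==0]=np.nan
    return W
def proj(c,p):
    f=240/np.tan(np.radians(c['vertical_fov']/2))
    q=c['world_to_cam']@np.append(p,1)
    return c['cx']+f*q[0]/-q[2], c['cy']-f*q[1]/-q[2]
E
python3 - <<'E'
from h import *
s=monitor.sense();print(s)
for n in('top','side'):
    c=cap(n,n+'0.png'); print(n,c['vertical_fov'],c['cx'],c['cy'],c['world_to_cam'].round(3).tolist())
    np.savez(n+'0.npz',W=cloud(c),col=c['color'])
E
```

```text
{'time': 0.0, 'joint_pos': array([-7.28797909e+01,  1.96370071e+01,  8.73778842e+01, -1.51635569e-04,
        7.30761293e+01, -8.36727375e+00]), 'qd': array([ 0.0522113 ,  0.02204653, -0.02656105, -0.03253802, -0.02392531,
        0.09342763]), 'effort': array([-2.91456699e-04, -4.33676469e+01, -2.46013284e+01, -3.53154082e-04,
        7.83074152e-03, -7.42005454e-06]), 'tcp_pos': array([ 225.8026904 , -473.53476688,  249.61679825]), 'tcp_rot': array([-1.79909927e+02, -1.31016821e-02,  2.54875168e+01]), 'wrist_force': array([ 0.22285444, -0.18693071, -0.12572258]), 'moment': array([-0.00527715,  0.04809545, -0.02002865]), 'gripper_force': 0.0, 'gripper_width': 85.46293798729032}
top 51.78800204329598 317.23211155561967 246.43908667671292 [[0.002, -1.0, -0.009, 18.235], [0.986, 0.001, 0.17, -551.772], [-0.17, -0.01, 0.985, -962.478], [0.0, 0.0, 0.0, 1.0]]
side 55.54383556514339 312.4290726727394 238.16976899717858 [[0.999, -0.04, -0.0, -558.704], [0.014, 0.346, 0.938, -116.418], [-0.038, -0.937, 0.346, -826.358], [0.0, 0.0, 0.0, 1.0]]
```

View pics/top0.png

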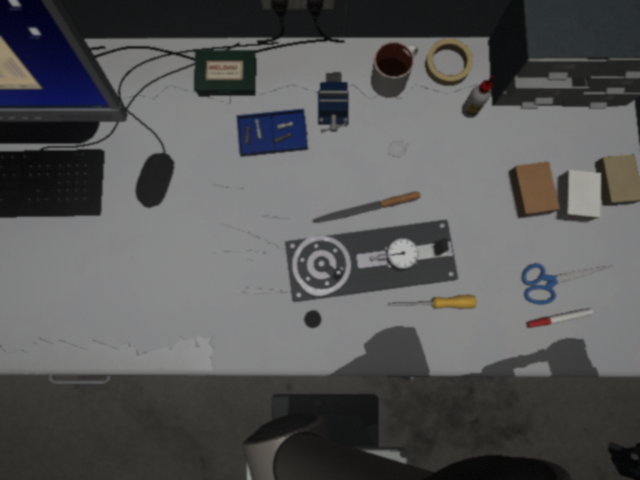

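View pics/side0.png

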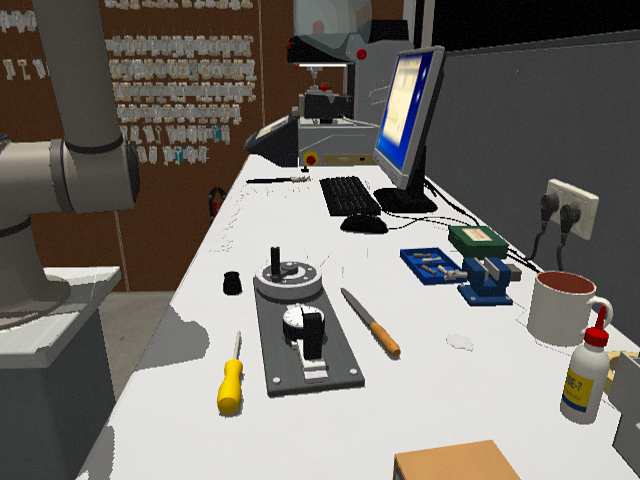

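The top view shows the wheel at (321,265), the crank knob near (337,272), the dial at (403,253) and the handle block at (441,246). Gauge +y points roughly along world +y. Next I'll measure these from the depth.

```bash
python3 - <<'E'
from h import *
for n in('top','side'):
    d=np.load(n+'0.npz');W=d['W'];col=d['col'].astype(int)
    X,Y,Z=W[...,0],W[...,1],W[...,2]
    roi=(X>380)&(X<650)&(Y>-330)&(Y<150)
    dark=col.max(-1)<60
    for lab,m in(('knob',(Z>100)&(Z<118)),('block',(Z>86)&(Z<99)),('dial',(Z>47)&(Z<54)),('wheel',(Z>42)&(Z<49.)),('bed',(Z>9)&(Z<15))):
        k,l,st,ce=cv2.connectedComponentsWithStats((m&roi).astype(np.uint8))
        for i in range(1,k):
            if st[i,4]>12:
                p=W[l==i]; r=cv2.minAreaRect(p[:,:2].astype(np.float32)); e=cv2.minEnclosingCircle(p[:,:2].astype(np.float32))
                print(n,lab,st[i,4],ce[i].round(),p.mean(0).round(1),np.round(r[0],1),np.round(r[1],1),round(r[2],1),'circ',np.round(e[0],1),round(e[1],1))
E
```

```text
top knob 55 [338. 272.] [491.  -21.4 109. ] [491.1 -22. ] [13.9 13.4] 0.5 circ [491.4 -21.5] 7.7
top block 92 [444. 245.] [ 547.4 -227.4   94.3] [ 547.6 -228.3] [22.9 13.5] 7.4 circ [ 547.7 -227.6] 12.1
top dial 1011 [320. 264.] [516.4  14.1  48.6] [515.5  11.7] [108.8 112.9] 16.6 circ [512.5  10.7] 60.8
top dial 678 [403. 253.] [ 537.5 -154.2   50.5] [ 538.2 -153.9] [59.7 62.3] 88.4 circ [ 538.  -154.6] 31.5
top dial 14 [348. 270.] [503.1 -43.4  48.2] [502.2 -41.2] [ 7.2 13.3] 45.3 circ [502.2 -41.2] 7.6
top dial 16 [325. 292.] [458.5   3.8  48.1] [458.3   4.8] [ 9.9 11.3] 44.6 circ [458.2   3.8] 6.5
top wheel 2036 [320. 265.] [514.6  12.7  46.4] [515.6  11.1] [121.  118.4] 27.4 circ [514.1  12.8] 62.1
top wheel 38 [391. 248.] [ 548.  -130.6   47.1] [ 550.4 -132.9] [14.4 32.2] 71.5 circ [ 550.9 -131.4] 16.4
top wheel 14 [409. 260.] [ 523.1 -167.4   48.2] [ 523.7 -165.1] [20.   7.5] 48.9 circ [ 525.5 -166.8] 10.1
top wheel 31 [395. 265.] [ 514.9 -139.1   46. ] [ 515.7 -139.3] [34.9 10. ] 64.3 circ [ 517.2 -140. ] 17.6
top bed 151 [367. 208.] [641.7 -87.2  11.2] [644.6 -91. ] [15.9 85
[... 1523 characters left out ...]
235.8   45.4] [ 548.5 -234.9] [ 9.5 25.2] 77.5 circ [ 549.2 -231.6] 12.7
side bed 5432 [302. 345.] [ 536.2 -166.6   11. ] [531.  -97.6] [129.4 348.6] 7.8 circ [530.  -97.7] 184.6
side bed 56 [232. 288.] [409.2  15.7  11.9] [409.5  17.6] [33.7 18.6] 10.4 circ [408.1  25.1] 17.0
side bed 67 [369. 322.] [ 646.3 -112.9   10.4] [ 645.3 -116.4] [10.6 57.2] 3.3 circ [ 645.9 -116.3] 28.7
side bed 102 [237. 345.] [ 439.6 -173.    12. ] [ 439.3 -170. ] [ 5.4 79.9] 2.1 circ [ 440.6 -170. ] 40.0
side bed 21 [240. 372.] [ 452.4 -239.8   13.2] [ 452.4 -241.6] [29.7  1.7] 86.8 circ [ 452.8 -241.7] 14.9
side bed 90 [229. 407.] [ 445.2 -306.6   12.4] [ 446.3 -304.6] [28.4 10.7] 19.8 circ [ 444.6 -300.1] 14.2
```

Call:
servo_tool --pt "0 0.032 0.024 0 -2" --pt "0 0.064 0.048 0 -4" --pt "0 0.096 0.073 0 -6" --pt "0 0.128 0.097 0 -8" --pt "0 0.161 0.122 0 -10" --pt "0 0.193 0.146 0 -12" --pt "0 0.225 0.17 -0.01 -14" --pt "0 0.258 0.195 -0.02 -16" --pt "0 0.29 0.219 -0.03 -17.7" --pt "0 0.322 0.243 -0.04 -17.7" --grip_force 50

```text
time: 0.93
tcp_pos: [549.1, -229.2, 209.6]
tcp_rot: [-180.0, 0.0, 7.7]
wrist_force: [0.9, -0.6, 0.4]
gripper_width: 85.2
gripper_force: 0.0
```

Call:
servo_tool --pt "0 0 0 0 0" --pt "0 0 0 0 0" --pt "0 0 0 0 0"

```text
time: 1.18
tcp_pos: [547.5, -230.9, 209.9]
tcp_rot: [-180.0, 0.1, 7.8]
wrist_force: [0.2, -0.3, -0.1]
gripper_width: 85.2
gripper_force: 0.0
```

```bash
python3 - <<'E'
from h import *
s=monitor.sense();print(s['tcp_pos'],s['tcp_rot'],s['joint_pos'],s['wrist_force'])
c=cap('wrist','w1.png');W=cloud(c);X,Y,Z=W[...,0],W[...,1],W[...,2]
for lab,m in(('knob',(Z>100)&(Z<118)),('block',(Z>86)&(Z<99)),('wheel',(Z>42)&(Z<49.)),('dial',(Z>48)&(Z<54))):
        k,l,st,ce=cv2.connectedComponentsWithStats((m&(X>400)).astype(np.uint8))
        for i in range(1,k):
            if st[i,4]>60:
                p=W[l==i]; r=cv2.minAreaRect(p[:,:2].astype(np.float32)); e=cv2.minEnclosingCircle(p[:,:2].astype(np.float32))
                print(lab,st[i,4],ce[i].round(),p.mean(0).round(1),np.round(r[0],1),np.round(r[1],1),round(r[2],1),'circ',np.round(e[0],1),round(e[1],1))
E
```

```text
[ 547.54217653 -230.93610682  209.9064335 ] [-1.79988378e+02  6.90792188e-02  7.83049961e+00] [-3.02384694e+01  2.87384288e+01  7.93963601e+01 -3.51813413e-02
  7.19267643e+01  5.19419703e+01] [ 0.1956179 -0.296981  -0.0559893]
knob 553 [ 29. 274.] [493.6 -24.2 107.1] [492.3 -22.6] [15.9 16. ] 9.7 circ [492.3 -22. ] 8.6
block 606 [321. 232.] [ 549.7 -228.5   94. ] [ 548.6 -228.6] [23.8 13.4] 7.8 circ [ 548.6 -228.6] 12.5
block 310 [ 48. 265.] [495.2 -26.5  92.7] [493.8 -25.4] [15.8  9.2] 28.1 circ [492.4 -22.6] 8.0
wheel 106 [585.  24.] [ 721.7 -404.3   42.5] [ 720.5 -405.4] [11.2 16.2] 10.5 circ [ 722.  -405.1] 8.1
wheel 134 [617.  26.] [ 723.8 -428.4   42.5] [ 723.3 -429.4] [18.  11.9] 54.4 circ [ 722.3 -429. ] 10.1
wheel 75 [615.  42.] [ 712.9 -431.1   42.5] [ 713.  -430.7] [ 8.4 11.6] 51.0 circ [ 712.6 -431.2] 6.8
wheel 118 [629.  48.] [ 710.7 -442.8   42.5] [ 711.2 -443.1] [13.5 15.7] 13.6 circ [ 710.3 -442.8] 8.4
wheel 726 [591.  77.] [ 687.1 -422.1   42.5] [ 686.7 -422.7] [50.4 35. ] 0.1 circ [ 685.6 -417.7] 26.4
wheel 195 [623.  73.] [ 693.7 -445.1   42.5] [ 694.3 -445.7] [17
[... 367 characters left out ...]
5.] [ 656.4 -456.8   42.5] [ 656.7 -456.8] [28.5 11.6] 46.3 circ [ 657.5 -457.4] 15.0
wheel 153 [625. 149.] [ 639.1 -469.2   42.6] [ 640.3 -468.7] [17.4 21.5] 89.5 circ [ 641.5 -468. ] 12.1
wheel 9668 [ 54. 208.] [5.249e+02 1.000e-01 4.660e+01] [512.2  -0.6] [ 97.7 122.9] 82.3 circ [514.4  11.3] 62.1
wheel 270 [253. 198.] [ 556.7 -168.6   46. ] [ 552.2 -163.8] [62.8 29.7] 56.8 circ [ 540.7 -156.3] 31.4
dial 868 [ 49. 208.] [525.3   2.4  49.4] [522.5  -2.2] [77.2 37.1] 68.9 circ [510.1   2.5] 38.7
dial 3892 [234. 217.] [ 539.1 -154.8   50.4] [ 538.2 -154.6] [61.  61.1] 71.0 circ [ 537.8 -154.7] 31.2
dial 136 [ 38. 243.] [491.6  15.5  48.5] [490.6  17.5] [10.7 24.2] 5.7 circ [490.4  17.7] 12.7
```

View pics/w1.png

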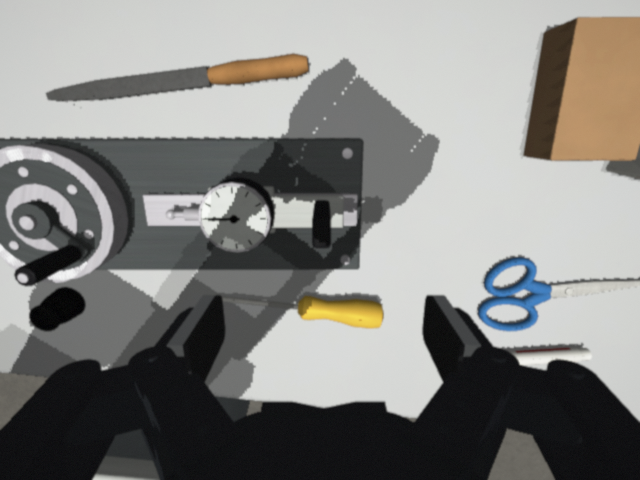

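The wrist view shows the handle block at (321,225), centred between the open jaws. The dial is at (234,217) with its needle at zero, pointing left along gauge +y. Now I'll descend and grip.

Call:
servo_tool --pt "0 0.0005 0.0015 -0.033 0" --pt "0 0.0005 0.0015 -0.066 0" --pt "0 0.0005 0.0015 -0.1 0" --pt "0 0.0005 0.0015 -0.132 0" --pt "0 0.0005 0.0015 -0.132 0" --pt "0.5 0.0005 0.0015 -0.132 0" --pt "0.8 0.0005 0.0015 -0.132 0" --pt "1 0.0005 0.0015 -0.132 0" --pt "1 0.0005 0.0015 -0.132 0" --pt "1 0.0005 0.0015 -0.132 0" --grip_force 50

```text
time: 2.07
tcp_pos: [549.1, -230.0, 80.1]
tcp_rot: [179.9, -0.1, 7.8]
wrist_force: [-0.0, 0.6, 1.2]
gripper_width: 25.5
gripper_force: 0.0
```

Call:
servo_tool --pt "1 0 0 0 0" --pt "1 0 0 0 0" --pt "1 0 0 0 0" --pt "1 0 0 0 0"

```text
time: 2.4
tcp_pos: [548.8, -229.5, 79.7]
tcp_rot: [179.9, -0.1, 7.8]
wrist_force: [-1.5, 0.1, 5.7]
gripper_width: 13.7
gripper_force: 49.9
```

Call:
servo_tool --pt "1 -0.0007 0.005 0 0" --pt "1 -0.0014 0.01 0 0" --pt "1 -0.0021 0.015 0 0" --pt "1 -0.0028 0.02 0 0" --pt "1 -0.0035 0.025 0 0" --pt "1 -0.0041 0.03 0 0" --pt "1 -0.0048 0.035 0 0" --pt "1 -0.0054 0.0396 0 0" --pt "1 -0.0054 0.0396 0 0" --pt "1 -0.0054 0.0396 0 0"

```text
time: 3.23
tcp_pos: [543.7, -191.9, 79.8]
tcp_rot: [179.8, -0.1, 7.8]
wrist_force: [-1.9, -7.4, 4.0]
gripper_width: 13.4
gripper_force: 49.8
```

```bash
python3 - <<'E'
from h import *
a=cap('top');b=cap('wrist')
A=cv2.resize(a['color'][195:315,260:460],None,fx=4,fy=4,interpolation=cv2.INTER_CUBIC)[:,:,::-1]
cv2.imwrite('pics/t2.png',A); cv2.imwrite('pics/w2.png',b['color'][:,:,::-1])
E
```

```text
(no output)
```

View pics/w2.png

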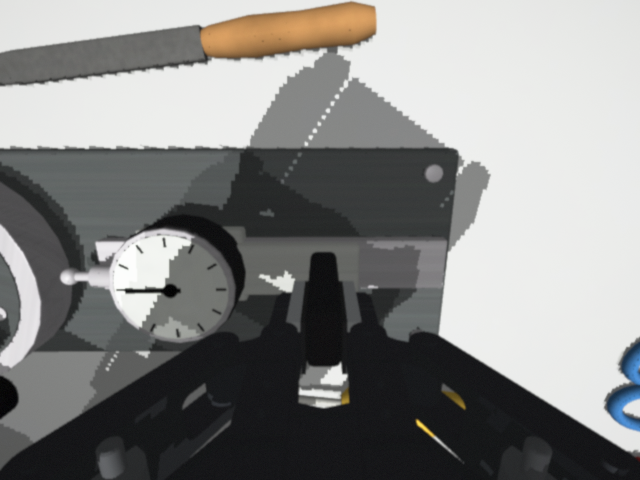

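View pics/t2.png

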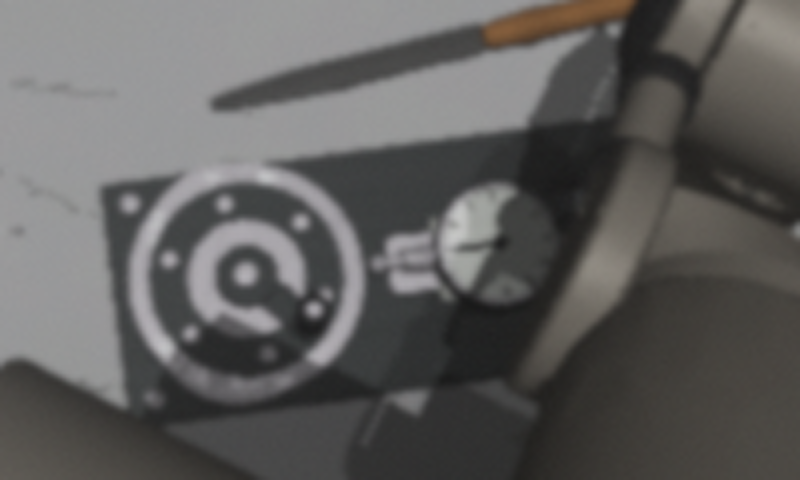

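The wrist view gives a clear dial at (170,290), with the needle still at zero and the plunger tip at (67,277), near the rim. I'll write a needle reader.

```bash
cat >> h.py <<'E'
YAW=np.radians(7.8); U=np.array([-np.sin(YAW),np.cos(YAW)]); V=np.array([np.cos(YAW),np.sin(YAW)]) # gauge y, x
def needle(c,guess,save=None):
    """press in mm from the needle; guess = world xy of dial centre"""
    W=cloud(c); d=np.hypot(W[...,0]-guess[0],W[...,1]-guess[1])
    p=W[(d<38)&(abs(W[...,2]-50.3)<2)&(c['color'].max(-1)>0)][:,:2]
    e,r=cv2.minEnclosingCircle(p.astype(np.float32)) if len(p)>100 else (guess,0)
    s=6; g=np.arange(-30*s,30*s+1)/s                      # rectified: up = gauge +y, right = gauge x
    G=[proj(c,[*(np.array(e)+a*V+b*U),50]) for b in(30,-30) for a in(-30,30)]
    n=len(g)-1
    H=cv2.getPerspectiveTransform(np.float32(G),np.float32([[0,0],[n,0],[0,n],[n,n]]))
    I=cv2.warpPerspective(c['color'],H,(n+1,n+1)).max(-1).astype(np.float32)
    if save: cv2.imwrite('pics/'+save,I)
    th=np.radians(np.arange(-30,330,.5)); rr=np.arange(7,19,.5)
    best=None
    for cx in np.arange(-2.5,2.6,.5):
        for cy in np.arange(-2.5,2.6,.5):
            mx=(n/2+s*(cx+np.outer(np.sin(th),rr))).astype(np.float32); my=(n/2-s*(cy+np.outer(np.cos(th),rr))).astype(np.float32)
            S=cv2.remap(cv2.GaussianBlur(I,(0,0),2),mx,my,cv2.INTER_LINEAR).mean(1)
            i=S.argmin(); hub=cv2.getRectSubPix(I,(13,13),(float(n/2+s*cx),float(n/2-s*cy))).mean()
            k=S[i]+hub
            if best is None or k<best[0]: best=(k,np.degrees(th[i])/30,S[i],np.median(S),cx,cy)
    return best[1],[round(float(x),1) for x in (*best[2:],*e,r)]
E
python3 - <<'E'
from h import *
s=monitor.sense();g=s['tcp_pos'][:2]+75*U
print(s['tcp_pos'],s['wrist_force'],s['time'])
print(needle(cap('wrist'),g,'n1.png'));print(needle(cap('top'),g))
E
```

```text
[ 543.64210429 -191.86900383   79.73564944] [-1.42085871 -7.43307976  4.25731063] 3.3333
(np.float64(-0.016666666666666666), [34.0, 117.9, -0.5, 0.0, 533.0, -117.5, 31.3])
(np.float64(6.05), [63.7, 70.0, 0.0, -1.5, 533.1, -116.8, 31.0])[ WARN:0@1.468] global loadsave.cpp:1063 imwrite_ Unsupported depth image for selected encoder is fallbacked to CV_8U.
```

Call:
servo_tool --pt "1 -0.0004 0.003 0 0" --pt "1 -0.0008 0.006 0 0" --pt "1 -0.0011 0.008 0 0" --pt "1 -0.0014 0.01 0 0" --pt "1 -0.0014 0.01 0 0" --pt "1 -0.0014 0.01 0 0"

```text
time: 3.93
tcp_pos: [542.4, -183.1, 79.8]
tcp_rot: [179.7, -0.1, 7.8]
wrist_force: [-0.5, -12.9, 2.0]
gripper_width: 13.4
gripper_force: 49.5
```

```bash
python3 - <<'E'
from h import *
s=monitor.sense();g=s['tcp_pos'][:2]+75*U
print(s['tcp_pos'],s['wrist_force'],s['time'])
print(needle(cap('wrist'),g,'n2.png'));print(needle(cap('top'),g))
E
```

```text
[ 542.43165856 -183.09825638   79.76295178] [ -0.5204807  -12.91461812   2.0271643 ] 3.9333
(np.float64(4.466666666666667), [18.1, 122.0, -1.5, 2.0, 531.8, -108.9, 31.4])
(np.float64(4.3), [50.8, 68.9, 0.5, -2.0, 531.2, -108.0, 31.1])[ WARN:0@1.389] global loadsave.cpp:1063 imwrite_ Unsupported depth image for selected encoder is fallbacked to CV_8U.
```

View pics/n2.png

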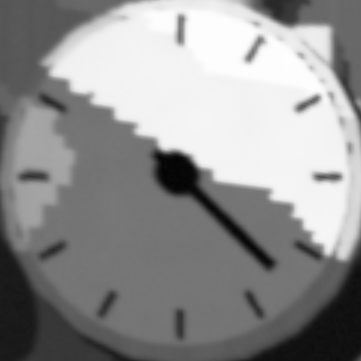

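The needle stands at 135 degrees, between ticks, so the reading of about 4.5 mm is real. The carriage cannot have started at 0. I'll measure the rim wall and the carriage from the depth.

```bash
python3 - <<'E'
from h import *
c=cap('wrist','w3.png');W=cloud(c)
dc=np.array([531.7,-108.9])
D=W[...,:2]-dc; a=D@V; b=D@U; Z=W[...,2]
for lo,hi in((24,30),(30,38),(38,44),(45,48)):
    for al in(-24,-16,-8,0,8,16,24):
        m=(Z>lo)&(Z<hi)&(abs(a-al)<3)&(b>35)&(b<130)
        if m.sum()>5: print(lo,al,m.sum(),np.percentile(b[m],[0,5,25,50,75]).round(1))
m=(Z>45)&(Z<48)&(b>50)
p=np.c_[a[m],b[m]]; print(cv2.minEnclosingCircle(p.astype(np.float32)))
E
```

```text
24 -24 49 [64.  64.5 65.2 65.9 66.7]
24 -16 62 [62.2 62.6 63.  63.4 63.8]
24 -8 36 [60.7 60.8 61.3 61.5 61.9]
24 0 15 [60.2 60.4 60.8 60.9 61.1]
24 8 97 [60.7 60.9 61.3 61.7 62. ]
24 16 93 [61.9 62.2 62.7 63.1 63.6]
24 24 108 [64.4 64.9 65.7 66.4 67. ]
30 -24 73 [64.6 64.8 65.4 66.1 66.9]
30 -16 100 [62.3 62.7 63.  63.4 63.9]
30 -8 106 [60.3 60.9 61.2 61.5 61.8]
30 0 218 [42.4 50.7 52.9 54.9 59.8]
30 8 223 [37.4 39.1 44.4 61.2 61.8]
30 16 144 [61.8 62.1 62.8 63.3 63.6]
30 24 164 [63.8 64.8 65.6 66.3 66.9]
38 -24 63 [64.4 64.6 65.3 65.8 66.9]
38 -16 81 [61.9 62.5 63.  63.4 63.8]
38 -8 97 [60.4 60.7 61.1 61.5 61.8]
38 0 345 [36.6 38.3 41.8 46.1 60.7]
38 8 119 [38.9 60.5 61.2 61.7 62. ]
38 16 125 [61.4 62.  62.8 63.2 63.8]
38 24 143 [64.  64.4 65.5 66.3 67. ]
45 -24 488 [64.4 67.1 72.5 78.7 85.2]
45 -16 548 [62.3 64.6 70.4 77.1 84.4]
45 -8 603 [60.7 62.5 68.7 75.5 82.6]
45 0 605 [60.2 61.8 67.6 73.7 80.9]
45 8 555 [60.4 62.  67.2 72.9 79.2]
45 16 483 [61.8 63.8 68.1 73.1 78. ]
45 24 375 [64.2 66.4 69.5 73.6 77.1]
((-7.71766471862793, 90.36785888671875), 50.85533142089844)
```

The rim profile under the plunger matches a plain 60 mm circle, so this is true rim with about 4.5 mm of press. I'll back the carriage off 2 mm to get 2.5 mm.

Call:
servo_tool --pt "1 0.0004 -0.003 0 0" --pt "1 0.0008 -0.006 0 0" --pt "1 0.0009 -0.007 0 0" --pt "1 0.0009 -0.007 0 0"

```text
time: 4.42
tcp_pos: [542.8, -185.6, 79.7]
tcp_rot: [-179.9, -0.1, 7.8]
wrist_force: [-2.8, 7.2, 9.4]
gripper_width: 13.3
gripper_force: 50.8
```

```bash
sed -i "s/cv2.imwrite('pics\/'+save,I)/cv2.imwrite('pics\/'+save,I.astype(np.uint8))/" h.py; python3 - <<'E'
from h import *
s=monitor.sense();g=s['tcp_pos'][:2]+75*U
print(s['tcp_pos'],s['wrist_force'],s['time'])
print(needle(cap('wrist'),g,'n3.png'))
E
```

```text
[ 542.75710446 -185.64582474   79.659422  ] [-2.7829999   7.23851617  9.39234617] 4.4167
(np.float64(2.15), [27.7, 119.2, -0.5, 1.0, 532.0, -111.3, 31.5])
```

Call:
servo_tool --pt "1 -0.0003 0.002 0 0" --pt "1 -0.0005 0.0035 0 0" --pt "1 -0.0006 0.004 0 0" --pt "1 -0.0006 0.004 0 0"

```text
time: 4.8
tcp_pos: [542.8, -185.5, 79.8]
tcp_rot: [179.7, -0.1, 7.8]
wrist_force: [-1.8, -10.0, 2.9]
gripper_width: 13.6
gripper_force: 50.0
```

```bash
python3 - <<'E'
from h import *
s=monitor.sense();g=s['tcp_pos'][:2]+75*U
print(s['tcp_pos'],s['wrist_force'],s['time'])
print(needle(cap('wrist'),g,'n3.png'))
E
```

```text
[ 542.7506191  -185.49381476   79.76165228] [-1.77275598 -9.98382537  2.9256071 ] 4.8
(np.float64(2.183333333333333), [29.3, 118.0, -0.5, 1.0, 532.4, -111.1, 31.4])
```

Call:
servo_tool --pt "1 -0.0001 0.001 0 0" --pt "1 -0.0002 0.0014 0 0" --pt "1 -0.0002 0.0014 0 0" --pt "1 -0.0002 0.0014 0 0"

```text
time: 5.18
tcp_pos: [542.7, -184.9, 79.8]
tcp_rot: [179.6, -0.2, 7.8]
wrist_force: [-1.9, -14.2, 2.3]
gripper_width: 13.2
gripper_force: 49.8
```

```bash
python3 - <<'E'
from h import *
s=monitor.sense();g=s['tcp_pos'][:2]+75*U
print(s['tcp_pos'],s['wrist_force'],s['time'])
print(needle(cap('wrist'),g,'n3.png'))
E
```

```text
[ 542.67715118 -184.89972813   79.77282177] [ -1.8570724  -14.1842167    2.31143018] 5.1833
(np.float64(2.75), [26.0, 118.0, -2.5, 0.5, 531.9, -110.4, 31.7])
```

Call:
servo_tool --pt "1 0.0004 -0.003 0 0" --pt "1 0.0004 -0.0035 0 0" --pt "0.5 0.0004 -0.0035 0 0" --pt "0 0.0004 -0.0035 0 0" --pt "0 0.0004 -0.0035 0 0" --pt "0 0.0004 -0.0035 0 0" --pt "0 0.0004 -0.0035 0.02 0" --pt "0 0.0004 -0.0035 0.05 0" --pt "0 0.0004 -0.0035 0.08 0" --pt "0 0.0004 -0.0035 0.09 0"

```text
time: 6.07
tcp_pos: [543.7, -185.7, 172.5]
tcp_rot: [179.8, -0.3, 7.8]
wrist_force: [0.9, -0.4, 0.3]
gripper_width: 85.1
gripper_force: 0.0
```

Call:
servo_tool --pt "0 -0.01 0.032 0 0" --pt "0 -0.02 0.064 0 0" --pt "0 -0.03 0.096 0 0" --pt "0 -0.04 0.128 0 0" --pt "0 -0.0505 0.162 0 0" --pt "0 -0.0505 0.162 0 0" --pt "0 -0.0505 0.162 0 0"

```text
time: 6.65
tcp_pos: [491.1, -21.5, 168.2]
tcp_rot: [180.0, 0.0, 8.0]
wrist_force: [0.4, 0.2, 0.4]
gripper_width: 85.4
gripper_force: 0.0
```

```bash
python3 - <<'E'
from h import *
s=monitor.sense()
print(s['tcp_pos'],s['tcp_rot'],s['wrist_force'],s['time'])
c=cap('wrist','w4.png');g=[532,-110.6]
print(needle(c,g,'n4.png'));print(needle(cap('top'),g))
W=cloud(c);X,Y,Z=W[...,0],W[...,1],W[...,2]
for lab,m in(('knob',(Z>104)&(Z<113)),('wheel',(Z>43.5)&(Z<48.5)),('nut',(Z>61)&(Z<67))):
        k,l,st,ce=cv2.connectedComponentsWithStats((m&(X>440)&(X<600)&(Y>-70)&(Y<90)).astype(np.uint8))
        for i in range(1,k):
            if st[i,4]>80:
                p=W[l==i]; e=cv2.minEnclosingCircle(p[:,:2].astype(np.float32))
                print(lab,st[i,4],ce[i].round(),p.mean(0).round(1),'circ',np.round(e[0],1),round(e[1],1))
E
```

```text
[491.05866899 -21.48311491 168.24578385] [1.79994987e+02 2.27829266e-02 7.97143023e+00] [0.36266963 0.1623521  0.41475437] 6.65
(np.float64(2.716666666666667), [38.5, 168.8, -0.5, -0.5, 531.8, -110.3, 31.1])
(np.float64(9.566666666666666), [51.0, 94.3, -2.5, -2.5, 532.0, -110.6, 0.0])
knob 567 [324. 262.] [492.8 -21.5 108.7] circ [491.9 -21.6] 7.9
wheel 17612 [282. 186.] [520.8  13.6  46.5] circ [514.   12.6] 62.1
nut 240 [282. 200.] [515.4  10.6  63.7] circ [514.9  10.8] 6.2
```

View pics/w4.png

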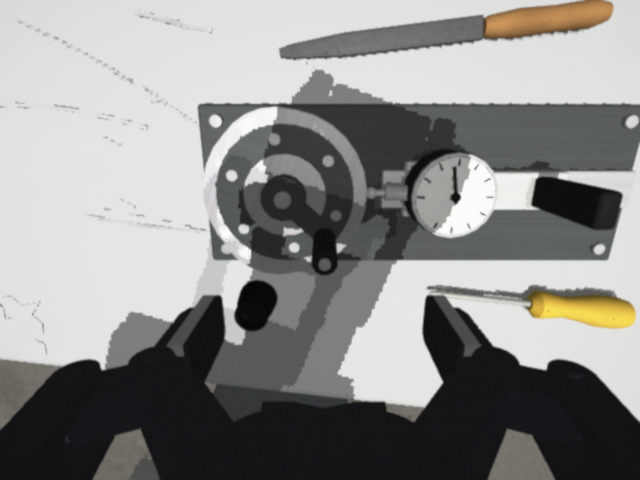

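The wrist view shows the knob at (324,262) between the jaws, the nut at (282,200), and the dial at (455,195) reading about 2.7 mm. A rim-radius estimate from the depth should show which way to crank. I'll grip the knob at the same time.

```bash
python3 - <<'E'
from h import *
W=cloud(cap('wrist'));D=W[...,:2]-[514.9,10.8];Z=W[...,2]
r=np.hypot(D[...,0],D[...,1]);t=np.degrees(np.arctan2(D[...,1],D[...,0]))
m=(Z>44.5)&(Z<48.5)&(r<70)
b=[(a,r[m&(abs((t-a+180)%360-180)<4)]) for a in range(-180,180,8)]
E=np.array([(a,np.percentile(x,99) if len(x)>20 else np.nan) for a,x in b])
ok=np.isfinite(E[:,1]);print(np.c_[E].round(1).tolist())
E
```

```text
[[-180.0, 62.3], [-172.0, 61.1], [-164.0, 59.8], [-156.0, 58.9], [-148.0, 50.5], [-140.0, nan], [-132.0, nan], [-124.0, 59.3], [-116.0, 59.4], [-108.0, 59.2], [-100.0, 59.3], [-92.0, 59.4], [-84.0, 59.3], [-76.0, 59.4], [-68.0, 59.5], [-60.0, 59.5], [-52.0, 59.5], [-44.0, 59.3], [-36.0, 59.4], [-28.0, 59.7], [-20.0, 59.5], [-12.0, 59.6], [-4.0, 59.5], [4.0, 59.8], [12.0, 61.1], [20.0, 61.3], [28.0, 61.4], [36.0, 61.0], [44.0, 60.4], [52.0, 59.4], [60.0, 59.2], [68.0, 59.1], [76.0, 59.3], [84.0, 59.1], [92.0, 59.0], [100.0, 59.2], [108.0, 59.0], [116.0, 59.1], [124.0, 58.8], [132.0, 59.0], [140.0, 60.5], [148.0, 61.7], [156.0, 62.2], [164.0, 63.0], [172.0, 63.1]]
```

Call:
servo_tool --pt "0 0.0008 0 -0.03 0" --pt "0 0.0008 0 -0.06 0" --pt "0 0.0008 0 -0.08 0" --pt "0 0.0008 0 -0.08 0" --pt "0.5 0.0008 0 -0.08 0" --pt "0.8 0.0008 0 -0.08 0" --pt "1 0.0008 0 -0.08 0" --pt "1 0.0008 0 -0.08 0" --pt "1 0.0008 0 -0.08 0" --pt "1 0.0008 0 -0.08 0" --grip_force 40

```text
time: 7.63
tcp_pos: [493.1, -22.6, 89.3]
tcp_rot: [-180.0, -0.1, 7.8]
wrist_force: [4.9, 4.0, 6.6]
gripper_width: 14.8
gripper_force: 38.8
```

Call:
servo_tool --pt "1 0 0 0 0" --pt "1 0 0 0 0" --pt "1 0 0 0 0"

```text
time: 7.88
tcp_pos: [493.2, -22.6, 89.3]
tcp_rot: [180.0, -0.1, 7.8]
wrist_force: [0.8, 3.2, 7.3]
gripper_width: 15.0
gripper_force: 39.1
```

The depth shows the main swelling near world angle 166° and the lesser near 26°, which fits the stated 140° spacing. The plunger sits at 277.8°. Cranking clockwise passes both: the lesser at about -108° of turn and the main at about -248°.

```bash
cat > circ.py <<'E'
import sys,numpy as np,json
# cmd x y, start ang(deg), end ang, n moving rows, cx cy r
def rows(x,y,a0,a1,n,cx=514.9,cy=10.8,r=40,hold=0):
    A=np.radians(np.linspace(a0,a1,n+1)[1:]); P=np.c_[cx+r*np.cos(A),cy+r*np.sin(A)]
    R=[[1,round((p[0]-x)/1e3,4),round((p[1]-y)/1e3,4),0,0] for p in P]; R+=[R[-1]]*hold
    print(json.dumps(R)); return P[-1].round(1)
E
python3 -c "
from circ import *
p=rows(492.4,-22.9,-123.7,-180,10); print(p)"
```

```text
[[1, -0.0029, 0.0028, 0, 0], [1, -0.0058, 0.0054, 0, 0], [1, -0.0084, 0.0083, 0, 0], [1, -0.0107, 0.0115, 0, 0], [1, -0.0128, 0.0148, 0, 0], [1, -0.0144, 0.0184, 0, 0], [1, -0.0158, 0.0221, 0, 0], [1, -0.0167, 0.0259, 0, 0], [1, -0.0173, 0.0298, 0, 0], [1, -0.0175, 0.0337, 0, 0]]
[474.9  10.8]
```

Call:
servo_tool --pt "1 -0.003 0.003 0 0" --pt "1 -0.006 0.0055 0 0" --pt "1 -0.0085 0.0085 0 0" --pt "1 -0.0105 0.0115 0 0" --pt "1 -0.013 0.015 0 0" --pt "1 -0.0145 0.0185 0 0" --pt "1 -0.016 0.022 0 0" --pt "1 -0.0165 0.026 0 0" --pt "1 -0.0175 0.03 0 0" --pt "1 -0.0175 0.0335 0 0"

```text
time: 8.72
tcp_pos: [475.9, 9.6, 89.3]
tcp_rot: [179.8, -0.2, 7.8]
wrist_force: [1.3, -5.6, 6.9]
gripper_width: 15.1
gripper_force: 39.4
```

```bash
cat > look.py <<'E'
from h import *
s=monitor.sense(); p=s['tcp_pos']; g=[532,-110.6]
d=p[:2]-[514.9,10.8]
print(s['time'],p.round(1),'ang',np.degrees(np.arctan2(d[1],d[0])).round(1),'r',np.hypot(*d).round(1),s['wrist_force'].round(1))
for n in('wrist','top'): print(n,needle(cap(n),g,n[0]+'n%d.png'%int(s['time']*100)))
E
python3 look.py; python3 -c "
from circ import *
p=rows(474.9,10.6,-180,-230,10); print(p)"
```

```text
8.7167 [475.9   9.6  89.3] ang -178.2 r 39.0 [ 1.3 -5.6  6.9]
wrist (np.float64(2.683333333333333), [18.9, 251.0, -0.5, -1.5, 531.3, -110.0, 31.8])
top (np.float64(0.2833333333333333), [125.4, 181.9, 0.5, 1.0, 531.9, -110.6, 31.1])
[[1, 0.0002, 0.0037, 0, 0], [1, 0.0006, 0.0071, 0, 0], [1, 0.0014, 0.0106, 0, 0], [1, 0.0024, 0.0139, 0, 0], [1, 0.0037, 0.0171, 0, 0], [1, 0.0054, 0.0202, 0, 0], [1, 0.0072, 0.0231, 0, 0], [1, 0.0094, 0.0259, 0, 0], [1, 0.0117, 0.0285, 0, 0], [1, 0.0143, 0.0308, 0, 0]]
[489.2  41.4]
```

Call:
servo_tool --pt "1 0 0.0035 0 0" --pt "1 0.0005 0.007 0 0" --pt "1 0.0015 0.0105 0 0" --pt "1 0.0025 0.014 0 0" --pt "1 0.0035 0.017 0 0" --pt "1 0.0055 0.02 0 0" --pt "1 0.007 0.023 0 0" --pt "1 0.0095 0.026 0 0" --pt "1 0.0115 0.0285 0 0" --pt "1 0.0145 0.031 0 0"

```text
time: 9.65
tcp_pos: [489.1, 40.4, 89.2]
tcp_rot: [179.9, 0.0, 7.8]
wrist_force: [-3.9, -6.4, 11.0]
gripper_width: 14.9
gripper_force: 39.9
```

```bash
python3 look.py; python3 -c "
from circ import *
p=rows(489.4,41.6,-230,-290,10); print(p)"
```

```text
9.65 [489.1  40.4  89.2] ang 131.0 r 39.3 [-3.9 -6.4 11. ]
wrist (np.float64(4.4), [0.0, 252.1, 0.0, -0.5, 531.2, -109.2, 31.2])
top (np.float64(4.416666666666667), [132.1, 185.4, 0.5, -1.0, 531.5, -110.0, 31.4])
[[1, 0.0031, 0.0024, 0, 0], [1, 0.0067, 0.0045, 0, 0], [1, 0.0105, 0.0063, 0, 0], [1, 0.0145, 0.0077, 0, 0], [1, 0.0186, 0.0086, 0, 0], [1, 0.0227, 0.0091, 0, 0], [1, 0.0269, 0.0092, 0, 0], [1, 0.0311, 0.0088, 0, 0], [1, 0.0352, 0.008, 0, 0], [1, 0.0392, 0.0068, 0, 0]]
[528.6  48.4]
```

Call:
servo_tool --pt "1 0.003 0.0025 0 0" --pt "1 0.0065 0.0045 0 0" --pt "1 0.0105 0.0065 0 0" --pt "1 0.0145 0.0075 0 0" --pt "1 0.0185 0.0085 0 0" --pt "1 0.0225 0.009 0 0" --pt "1 0.027 0.009 0 0" --pt "1 0.031 0.009 0 0" --pt "1 0.035 0.008 0 0" --pt "1 0.039 0.007 0 0"

```text
time: 10.58
tcp_pos: [527.5, 48.9, 89.2]
tcp_rot: [-180.0, 0.1, 7.8]
wrist_force: [-5.9, 1.5, 10.7]
gripper_width: 15.4
gripper_force: 40.1
```

```bash
python3 look.py; python3 -c "
from circ import *
p=rows(528.4,48.6,-290,-350,10); print(p)"
```

```text
10.5833 [527.5  48.9  89.2] ang 71.7 r 40.1 [-5.9  1.5 10.7]
wrist (np.float64(2.7), [19.1, 252.0, -1.0, -2.5, 531.4, -109.3, 31.5])
top (np.float64(2.7), [139.2, 189.8, 0.5, -0.5, 531.5, -110.0, 31.7])
[[1, 0.004, -0.0018, 0, 0], [1, 0.0077, -0.0039, 0, 0], [1, 0.0111, -0.0063, 0, 0], [1, 0.0143, -0.009, 0, 0], [1, 0.0171, -0.0121, 0, 0], [1, 0.0197, -0.0154, 0, 0], [1, 0.0218, -0.019, 0, 0], [1, 0.0236, -0.0228, 0, 0], [1, 0.025, -0.0268, 0, 0], [1, 0.0259, -0.0309, 0, 0]]
[554.3  17.7]
```

Call:
servo_tool --pt "1 0.004 -0.002 0 0" --pt "1 0.0075 -0.004 0 0" --pt "1 0.011 -0.0065 0 0" --pt "1 0.0145 -0.009 0 0" --pt "1 0.017 -0.012 0 0" --pt "1 0.0195 -0.0155 0 0" --pt "1 0.022 -0.019 0 0" --pt "1 0.0235 -0.023 0 0" --pt "1 0.025 -0.027 0 0" --pt "1 0.026 -0.031 0 0"

```text
time: 11.52
tcp_pos: [555.0, 18.9, 89.3]
tcp_rot: [-179.9, -0.1, 7.8]
wrist_force: [0.3, 6.8, 6.8]
gripper_width: 14.7
gripper_force: 39.8
```

```bash
python3 look.py; python3 -c "
from circ import *
p=rows(554.4,17.6,-350,-358,3,hold=1); print(p)
p=rows(*p,-358,-366,3,hold=1); print(p)
p=rows(*p,-366,-374,3,hold=1); print(p)
p=rows(*p,-374,-382,3,hold=1); print(p)
p=rows(*p,-382,-392,3,hold=1); print(p)"
```

```text
11.5167 [555.   18.9  89.3] ang 11.4 r 40.9 [0.3 6.8 6.8]
wrist (np.float64(3.816666666666667), [26.0, 252.8, 0.5, -1.5, 531.9, -110.4, 31.6])
top (np.float64(4.133333333333334), [137.2, 190.8, 0.5, 0.0, 531.6, -110.5, 31.2])
[[1, 0.0002, -0.0017, 0, 0], [1, 0.0004, -0.0035, 0, 0], [1, 0.0005, -0.0054, 0, 0], [1, 0.0005, -0.0054, 0, 0]]
[554.9  12.2]
[[1, -0.0, -0.0019, 0, 0], [1, -0.0001, -0.0037, 0, 0], [1, -0.0002, -0.0056, 0, 0], [1, -0.0002, -0.0056, 0, 0]]
[554.7   6.6]
[[1, -0.0003, -0.0018, 0, 0], [1, -0.0006, -0.0037, 0, 0], [1, -0.001, -0.0055, 0, 0], [1, -0.001, -0.0055, 0, 0]]
[553.7   1.1]
[[1, -0.0005, -0.0018, 0, 0], [1, -0.0011, -0.0035, 0, 0], [1, -0.0017, -0.0053, 0, 0], [1, -0.0017, -0.0053, 0, 0]]
[552.   -4.2]
[[1, -0.0009, -0.0021, 0, 0], [1, -0.002, -0.0042, 0, 0], [1, -0.0032, -0.0062, 0, 0], [1, -0.0032, -0.0062, 0, 0]]
[548.8 -10.4]
```

Call:
servo_tool --pt "1 0.0002 -0.0018 0 0" --pt "1 0.0004 -0.0035 0 0" --pt "1 0.0005 -0.0055 0 0" --pt "1 0.0005 -0.0055 0 0"

```text
time: 11.95
tcp_pos: [555.8, 13.1, 89.3]
tcp_rot: [-180.0, -0.2, 7.8]
wrist_force: [1.2, 5.1, 5.4]
gripper_width: 15.2
gripper_force: 39.6
```

```bash
python3 look.py
```

```text
11.95 [555.8  13.1  89.3] ang 3.2 r 40.9 [1.2 5.1 5.4]
wrist (np.float64(5.25), [35.2, 252.8, -0.5, -2.5, 531.9, -110.1, 31.8])
top (np.float64(5.2), [138.3, 190.8, 0.5, -0.5, 531.4, -110.1, 31.4])
```

Call:
servo_tool --pt "1 0 -0.0018 0 0" --pt "1 -0.0001 -0.0037 0 0" --pt "1 -0.0002 -0.0055 0 0" --pt "1 -0.0002 -0.0055 0 0"

```text
time: 12.38
tcp_pos: [555.8, 7.6, 89.4]
tcp_rot: [-180.0, -0.2, 7.8]
wrist_force: [2.3, 5.1, 5.0]
gripper_width: 15.2
gripper_force: 39.6
```

```bash
python3 look.py
```

```text
12.3833 [555.8   7.6  89.4] ang -4.5 r 41.0 [2.3 5.1 5. ]
wrist (np.float64(6.116666666666666), [50.6, 253.0, -1.0, -2.0, 531.8, -110.3, 31.7])
top (np.float64(6.133333333333334), [121.9, 190.5, 0.5, -0.5, 531.8, -110.3, 31.2])
```

Call:
servo_tool --pt "1 -0.0003 -0.0018 0 0" --pt "1 -0.0006 -0.0037 0 0" --pt "1 -0.001 -0.0055 0 0" --pt "1 -0.001 -0.0055 0 0"

```text
time: 12.82
tcp_pos: [554.9, 1.9, 89.4]
tcp_rot: [-180.0, -0.2, 7.8]
wrist_force: [2.6, 4.3, 4.6]
gripper_width: 14.8
gripper_force: 39.5
```

```bash
python3 look.py
```

```text
12.8167 [554.9   1.9  89.4] ang -12.5 r 41.0 [2.6 4.3 4.6]
wrist (np.float64(6.466666666666667), [44.7, 253.0, -2.0, -1.0, 532.6, -110.2, 31.8])
top (np.float64(6.5), [133.0, 190.1, 0.5, 1.0, 531.6, -111.3, 31.1])
```

Call:
servo_tool --pt "1 -0.0005 -0.0018 0 0" --pt "1 -0.0011 -0.0035 0 0" --pt "1 -0.0017 -0.0053 0 0" --pt "1 -0.0017 -0.0053 0 0"

```text
time: 13.25
tcp_pos: [553.1, -3.9, 89.3]
tcp_rot: [180.0, -0.2, 7.8]
wrist_force: [3.2, 2.4, 6.0]
gripper_width: 14.9
gripper_force: 39.6
```

```bash
python3 look.py
```

```text
13.25 [553.1  -3.9  89.3] ang -21.0 r 41.0 [3.2 2.4 6. ]
wrist (np.float64(6.433333333333334), [48.1, 253.0, -0.5, 0.5, 532.1, -110.2, 31.5])
top (np.float64(-0.03333333333333333), [126.3, 188.3, 0.5, 2.5, 532.0, -112.0, 31.1])
```

Call:
servo_tool --pt "1 -0.0009 -0.0021 0 0" --pt "1 -0.002 -0.0042 0 0" --pt "1 -0.0032 -0.0062 0 0" --pt "1 -0.0032 -0.0062 0 0"

```text
time: 13.68
tcp_pos: [549.8, -10.5, 89.3]
tcp_rot: [179.9, -0.2, 7.8]
wrist_force: [2.0, -0.0, 6.4]
gripper_width: 14.8
gripper_force: 39.7
```

```bash
python3 look.py
```

```text
13.6833 [549.8 -10.5  89.3] ang -31.4 r 40.9 [ 2.  -0.   6.4]
wrist (np.float64(5.383333333333334), [36.6, 253.0, -0.5, -1.5, 531.5, -109.5, 32.2])
top (np.float64(0.38333333333333336), [61.6, 159.0, 0.5, 2.5, 532.1, -112.4, 30.8])
```

```bash
python3 -c "
from circ import *
p=rows(548.8,-10.4,-392,-402,3,hold=1); print(p)
p=rows(*p,-402,-390,3,hold=1); print(p)
p=rows(*p,-390,-381,3,hold=1); print(p)"
```

```text
[[1, -0.0013, -0.0019, 0, 0], [1, -0.0027, -0.0038, 0, 0], [1, -0.0042, -0.0056, 0, 0], [1, -0.0042, -0.0056, 0, 0]]
[544.6 -16. ]
[[1, 0.0018, 0.0022, 0, 0], [1, 0.0035, 0.0044, 0, 0], [1, 0.0049, 0.0068, 0, 0], [1, 0.0049, 0.0068, 0, 0]]
[549.5  -9.2]
[[1, 0.001, 0.0018, 0, 0], [1, 0.0019, 0.0037, 0, 0], [1, 0.0027, 0.0057, 0, 0], [1, 0.0027, 0.0057, 0, 0]]
[552.2  -3.5]
```

Call:
servo_tool --pt "1 -0.0013 -0.0019 0 0" --pt "1 -0.0027 -0.0038 0 0" --pt "1 -0.0042 -0.0056 0 0" --pt "1 -0.0042 -0.0056 0 0"

```text
time: 14.12
tcp_pos: [545.5, -16.3, 89.3]
tcp_rot: [179.9, -0.2, 7.8]
wrist_force: [1.7, -0.4, 6.5]
gripper_width: 14.9
gripper_force: 39.8
```

```bash
python3 look.py
```

```text
14.1167 [545.5 -16.3  89.3] ang -41.6 r 40.9 [ 1.7 -0.4  6.5]
wrist (np.float64(3.6166666666666667), [30.9, 253.0, 0.5, -1.0, 531.9, -110.7, 31.6])
top (np.float64(-0.016666666666666666), [48.0, 84.1, -2.0, 2.5, 532.0, -110.3, 30.7])
```

Call:
servo_tool --pt "1 0.0018 0.0022 0 0" --pt "1 0.0035 0.0044 0 0" --pt "1 0.0049 0.0068 0 0" --pt "1 0.0049 0.0068 0 0"

```text
time: 14.55
tcp_pos: [550.0, -10.3, 89.3]
tcp_rot: [179.9, -0.1, 7.8]
wrist_force: [0.4, -1.9, 7.4]
gripper_width: 15.1
gripper_force: 40.0
```

```bash
python3 look.py
```

```text
14.55 [550.  -10.3  89.3] ang -31.1 r 40.9 [ 0.4 -1.9  7.4]
wrist (np.float64(5.416666666666667), [35.7, 253.0, -0.5, -1.0, 531.7, -110.2, 31.4])
top (np.float64(-0.016666666666666666), [74.0, 175.8, 0.5, 2.5, 532.0, -113.4, 30.8])
```

Call:
servo_tool --pt "1 0.001 0.0018 0 0" --pt "1 0.0019 0.0037 0 0" --pt "1 0.0027 0.0057 0 0" --pt "1 0.0027 0.0057 0 0"

```text
time: 14.98
tcp_pos: [552.7, -4.9, 89.3]
tcp_rot: [179.8, -0.1, 7.8]
wrist_force: [1.3, -3.5, 6.3]
gripper_width: 15.0
gripper_force: 40.0
```

```bash
python3 look.py
```

```text
14.9833 [552.7  -4.9  89.3] ang -22.6 r 40.9 [ 1.3 -3.5  6.3]
wrist (np.float64(6.25), [40.8, 253.0, -0.5, -1.5, 531.6, -109.3, 32.1])
top (np.float64(6.283333333333333), [127.3, 189.0, 0.5, 2.0, 532.1, -112.6, 31.0])
```

```bash
python3 -c "
from circ import *
from scipy.optimize import least_squares as L
P=np.array([[493.2,-22.6],[475.9,9.6],[489.1,40.4],[527.5,48.9],[555,18.9],[555.8,13.1],[555.8,7.6],[554.9,1.9],[553.1,-3.9],[549.8,-10.5],[545.5,-16.3],[550,-10.3],[552.7,-4.9]])
c=L(lambda q:np.hypot(*(P-q).T)-40,[515,10]).x;print('axis',c)
D=P[4:]-c;a=np.degrees(np.arctan2(D[:,1],D[:,0]));z=np.array([3.82,5.25,6.12,6.47,6.43,5.38,3.62,5.42,6.25])
f=L(lambda q:q[1]-4*((a-q[0])/32)**2-z,[-15,6.7],loss='soft_l1',f_scale=.1);print(f.x,a.round(1),f.fun.round(2))
m=np.abs(a-f.x[0])<22
f=L(lambda q:(q[1]-4*((a-q[0])/32)**2-z)[m],[-15,6.7]);print(f.x,f.fun.round(2))
"
```

```text
axis [515.84555842  10.56903346]
[-14.59210829   6.5473432 ] [ 12.    3.6  -4.2 -12.5 -21.2 -31.8 -42.2 -31.4 -22.8] [-0.04  0.    0.01  0.06 -0.05  0.01 -0.05  0.02  0.04]
[-14.59677806   6.53566644] [-0.01 -0.    0.05 -0.07 -0.    0.01  0.02]
```

Call:
servo_tool --pt "1 0.0008 0.0018 0 0" --pt "1 0.0013 0.0036 0 0" --pt "1 0.0018 0.0054 0 0" --pt "1 0.0018 0.0054 0 0" --pt "1 0.0018 0.0054 0 0"

```text
time: 15.5
tcp_pos: [554.6, 0.6, 89.3]
tcp_rot: [179.9, -0.1, 7.8]
wrist_force: [0.6, -4.7, 6.8]
gripper_width: 15.1
gripper_force: 40.0
```

```bash
sed -i 's/514.9,10.8/515.85,10.57/' look.py; python3 look.py
```

```text
15.5 [554.6   0.6  89.3] ang -14.5 r 40.0 [ 0.6 -4.7  6.8]
wrist (np.float64(6.45), [47.0, 253.0, -1.5, -1.5, 531.9, -110.9, 31.9])
top (np.float64(6.483333333333333), [134.3, 190.2, 0.5, -0.5, 531.5, -110.0, 31.4])
```

The knob is at -14.5° against the fitted peak at -14.6°, and the dial reads 6.5 mm. I'll relax the command, release and retreat.

Call:
servo_tool --pt "1 -0.0003 -0.001 0 0" --pt "1 -0.0003 -0.001 0 0" --pt "0.7 -0.0003 -0.001 0 0" --pt "0.4 -0.0003 -0.001 0 0" --pt "0 -0.0003 -0.001 0 0" --pt "0 -0.0003 -0.001 0 0" --pt "0 -0.0003 -0.001 0 0" --pt "0 -0.0003 -0.001 0.02 0" --pt "0 -0.0003 -0.001 0.05 0" --pt "0 -0.0003 -0.001 0.08 0"

```text
time: 16.43
tcp_pos: [552.8, 0.9, 168.3]
tcp_rot: [-180.0, 0.2, 7.8]
wrist_force: [1.2, 0.5, -0.4]
gripper_width: 85.8
gripper_force: 0.0
```

Call:
servo_tool --pt "0 -0.015 0 0.02 0" --pt "0 -0.04 0 0.04 0" --pt "0 -0.06 0 0.05 0" --pt "0 -0.06 0 0.05 0" --pt "0 -0.06 0 0.05 0"

```text
time: 16.85
tcp_pos: [493.5, 0.8, 219.1]
tcp_rot: [180.0, -0.1, 7.8]
wrist_force: [0.7, -0.2, 0.2]
gripper_width: 85.2
gripper_force: 0.0
```

```bash
python3 - <<'E'
from h import *
s=monitor.sense();print(s['time'],s['tcp_pos'],s['gripper_width'])
c=cap('wrist','w5.png');W=cloud(c);X,Y,Z=W[...,0],W[...,1],W[...,2]
print(needle(c,[532,-110.6],'n5.png'))
m=(Z>104)&(Z<113)&(X>440)&(X<600)&(Y>-70)&(Y<90)
e=cv2.minEnclosingCircle(W[m][:,:2].astype(np.float32));print('knob',e)
m=(Z>61)&(Z<67)&(np.hypot(X-515,Y-10.7)<9)
e2=cv2.minEnclosingCircle(W[m][:,:2].astype(np.float32));print('nut',e2,np.degrees(np.arctan2(e[0][1]-e2[0][1],e[0][0]-e2[0][0])))
E
```

```text
16.85 [493.53549381   0.83163615 219.09059483] 85.15857469191043
(np.float64(6.5), [93.3, 247.5, -0.5, -1.0, 531.8, -110.5, 31.2])
knob ((553.7332153320312, 0.5845792889595032), 7.874756336212158)
nut ((515.3770751953125, 10.866843223571777), 8.630505561828613) -15.006643876376096
```

View pics/w5.png

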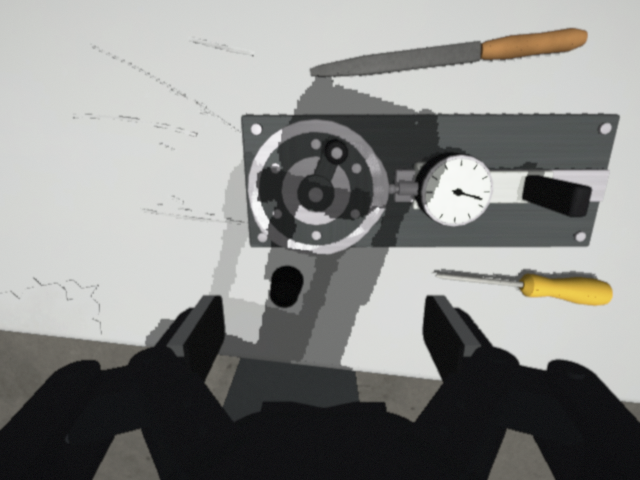

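The final view shows the dial at (458,191) still reading 6.5 mm, the knob at (336,152), and the file, loupe and screwdriver where they were. The robot is clear of everything, so I'm handing in.

```bash
python3 -c "
from rig import manip; print(manip.close_job())"
```

```text
the job is handed in; nothing more can be done
None
```

The job is handed in: the rim's highest spot sits under the plunger (within about half a degree by my fit) and the dial reads about 6.5 mm, from 2.7 mm on the true rim (the first slide-in briefly reached 4.5 mm before I backed it off).

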